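Raise the clamp bar of a mount-board cutter with its lift lever

ROBOT

A 6-joint arm with a two-finger parallel gripper is mounted at the origin on the work surface. World frame = base frame: x ahead of the robot, y to its left, z up, the work surface at z = 0. Lengths are in mm, angles in rad, forces in N, time in s.
With the tool pointing down it reaches from about 400 to 925 mm from the base axis. Payload 12.5 kg.
Tool frame: the origin (TCP) lies at the very end of the fingers, on their centre line; the grasp point (between the pads) lies env.grip_point_offset behind it (env.grip_point_offset is the distance from the TCP to the grasp point, in mm); y points along the fingers, z is the direction in which the jaws open and shut, and the axes are right-handed (so a half turn about y gives the same grasp; the last joint's range is limited). The gripper opens to 95 mm and grips with 3 to 60 N. Pads are 20 mm wide; open, the fingers measure 119 mm over their backs; the gripper's body (75 mm by 180 mm) begins 59 mm behind the grasp point.
Start: joints at [-0.106, 0.491, 1.559, -0, 1.092, -0.106], TCP at [625.017, 0.021, 214.661] pointing down, gripper open.
Joint ranges: [-3.1, 3.1], [-0.84, 2.19], [0.05, 2.79], [-1.13, 4.28], [0.06, 2.93], [-2.69, 2.69]. Speed limits (rad/s): [2.22, 2.22, 2.79, 3.14, 3.14, 3.14].

INTERFACE

Orientations are given as [roll, pitch, yaw] about the fixed x, y, z axes, in that order (R = Rz(yaw) Ry(pitch) Rx(roll)).
In Python, from cell import readout, read_camera, env, nets gives the robot as it stands.
- The arm moves only by the tool apply_moves, never from a script. Its argument "increments" is a list of rows, each a list of 3 entries, a list of its own where there are three numbers: the shift along the tool's x, y, z in cm, then the turn, a rotation vector about the tool's x, y, z in degrees, then the finger opening in cm, from 0 to 9.51. A call has exactly 5 rows; each row shifts and turns the pose as measured when the row begins, along the tool's axes as they then stand; what a row does not reach is not made up. A row lasts 1/8 s, in which the tool goes at most 62.5 mm and 10.7 degrees, less where a joint would pass 70% of its speed; a pose out of reach is approached as far as the arm can. A call with a gripper value outside its range is refused whole. The fingers move at their own pace and stop on an object; the grip force is fixed at half the most. Time passes only in rows, so rows that do not move let the fingers close, or fill a call up. It gives the time, the measured TCP pose, the force and the opening at its end, in the units of the state.
- readout.state(): the state, without advancing time (a new reading comes with each control period).
- read_camera(name): name is "scene" or "side" or "wrist"; returns a dict with "img" (480x640x3 uint8, red, green, blue), "vfov" (degrees; the focal length in pixels is half the picture's height over the tangent of half this angle, whatever the lens; pixels are square), "cx", "cy" (the principal point, pixels), "rvec" (rotation vector, rad) and "tvec" (3), from world to camera coordinates, as OpenCV has them; the wrist camera has in their place "mount" (4x4, takes a point from camera to tool coordinates, whose origin is the TCP and whose axes are the tool frame's). Camera axes: x right, y down, z forward; pixel columns grow to the right and rows downward; lengths in mm; the calibration is good to about 2 mm. A picture is of the moment at which its call begins: read the wrist's pose just before it. There is no depth.
- env.job_done(): hands the job in, once; it reports no verdict.
Trained networks look in a picture, given as the dict that the camera call returned (one of the last four; its "shot" number tells which), for a name from the list of things; names that differ only in an ending like _2 or _b are one class to them, and where a whole thing is asked for, a point or a joint stands for the part that bears it (a point fixed in the world has none). Each returns a list of dicts, best first, with "confidence" (0 to 1); they miss things now and then, are a little off and sometimes report something else, mostly with a low value. They report only what shows in the picture. A call takes as long as a camera call.
- nets.look_for(picture, thing): "point" ([x, y, z] in mm, in the coordinates of the camera as it stood for that picture, good to about 4 mm: the middle of the surface that is visible of it).
- nets.mark_of(picture, thing): "point" ([x, y, z] in mm, in the coordinates of the camera as it stood for that picture, good to about 4 mm: a listed point, or the origin of a listed thing).
The state is a dict: "t": time; "joints": joint angles; "qvel": joint speeds; "tau": joint torques, N m; "eef_pos": TCP position; "tcp_rot": TCP orientation; "ft_force": force on the tool from outside, world axes, zero at the start; "moment": the same for the moment, N m; "opening": opening from 0.0 (shut) to 1.0 (fully open).
Only numpy, scipy, OpenCV 4.12 (cv2) and the standard library are available. Lean on these libraries where they do the work, as an engineer would, in place of code of your own. Each camera call takes 0.05 s, during which the arm holds its last target. There are 200 camera calls.

TASK

Free the card in the board cutter: push the cutting head along its rail until it is parked against the end stop beside the lever, then press the long, red-padded end of the lift lever smoothly right down to its stop, so that the heavy clamp bar rises off the card, and finish while still holding it down so that the card can be drawn out. Only push and press: pick nothing up, do not raise the bar itself by hand, do not let it drop again, and leave the card and everything else where it lies.

Things in the scene. Friction and masses are not known exactly. Their poses are not given: they have to be found in the camera images.
- cutter_base: bench-top mount-board cutter: grey base board 360 (x) by 800 (y) by 20 mm, fixed. Origin: centre of its underside, on the table top. At yaw 0 its x points away from the robot, its y to the robot's left. 'Base' coordinates below are in this frame, in mm. A hinged clamp bar lies along y over its back half; the lift lever is at the -y end and points towards the robot (-x).
- clamp_bar (a joint): the heavy clamp bar (aluminium and steel, red finger guard, 700 by 85 mm, 3 to 5 kg), in rad: about 0 lying on the card, growing as its front edge rises about the hinge along its back edge (base x 130, z 45). It falls by its own weight unless the lever carries it. The lever at its stop raises it to about 0.20.
- bar_edge (a point): the lower front edge of the clamp bar, half-way along it: at base (35, 0, 23) when the bar is down.
- cutting_head (a joint): position of the cutting head on its rail, in m: 0 with the head against the black end stop beside the lever (parked, off the card), growing as it moves away from there along the base's +y. It slides against about 2 N of friction plus 6 N per m/s, and stays where it is left.
- head_center (a point): centre of the cutting head, a black block with a yellow band, 56 (x) by 70 (y) by 36 mm high, on the bar's front rail. With the bar down: base x 54, z 67; block from z 49 to 85, rail under it at z 48, bar top at 39; red guard 46 mm behind, up to z 61; 24 mm knob on top, up to z 105; blade holder 10 mm out in front. Push its +y face, 35 mm from this point. Parked: base y -270.
- lift_lever (a joint): the lift lever, a seesaw on a pin at base (-25, -330, 54), in rad: about 0 at rest (long end up), growing as the long end is pressed down, stop at 0.45. Long arm 140 mm to the middle of the pad, towards -x; short arm 50 mm, its roller under a lug of the clamp bar. Needs 5 to 11 N down at the pad; let go, the bar falls and throws it up.
- lever_pad (a point): centre of the TOP face of the red pad on the long end of the lever: 62 mm long (along the lever), 30 wide, 14 thick. At rest the face slopes 0.41 rad, rising towards the robot, centre at base (-150, -330, 118); fully down it is nearly level, at base (-165, -330, 57). It moves on an arc about the lever's pin.
- card_mid (a point): centre of the sheet of mount board clamped under the bar: cream, 300 (x) by 420 (y) by 3 mm, loose, lying on the base board.
- glue_stick_mid (a point): standing glue stick, white and blue with a red cap, 28 mm diameter, 75 mm tall, on the cutter's base board between lever and card. This point: its middle
- tape_roll_mid (a point): roll of blue masking tape lying flat, 100 mm outside, 76 mm inside diameter, 36 mm high, on the table beyond the lever. This point: its middle
- pencil_tin_mid (a point): flat blue and grey pencil tin, 77 x 202 x 38 mm, on the table. This point: its middle
- craft_knife_mid (a point): yellow craft knife lying on the base board at its far end, 22 x 150 x 17 mm, long side along its y. This point: its middle
- steel_ruler_mid (a point): steel ruler lying on the table, 30 x 300 x 3 mm, long side along its y. This point: its middle
- paint_jar_mid (a point): jar with white cap, 56 mm diameter, 75 mm tall, on the base board at the far end from the lever. This point: its middle

How it is judged (in metres and radians):
On the way, in this order (a step that is already met when the one before it is completed fails the run):
1. the cutting head is parked against its end stop, the bar still down (value of joint cutting_head below 0.01 m and value of joint clamp_bar below 0.05 rad), for 0.2 s.
2. the lever is pressed down to its stop by the fingers and the bar is raised (value of joint lift_lever above 0.39 rad and value of joint clamp_bar above 0.17 rad and contact force between the fingers and lift_lever above 2 N), for 0.2 s.
At the end, for the whole second after the job is handed in: The fingers press the lever (more than 2 N), which is within 0.06 rad of its stop (joint above 0.39), the clamp bar raised above 0.17 rad and still, the cutting head within 12 mm of its end stop, and the card within 12 mm of where it lay (all of step 2 and value of joint cutting_head below 0.012 m and velocity of joint clamp_bar between -0.05 and 0.05 rad/s and distance of card_mid from where it was at the start of the episode below 0.012 m); the arm keeps its last pose, push and grip.
It fails at once if the bar is raised while the cutting head is not parked (value of joint clamp_bar above 0.06 rad and value of joint cutting_head above 0.02 m).
It fails at once if the bar is raised by hand and not by the lever (value of joint clamp_bar above 0.08 rad and value of joint lift_lever below 0.08 rad).
It fails at once if the bar is jerked up or let drop (faster than 1.5 rad/s, about 0.15 m/s at its front edge) (velocity of joint clamp_bar above 1.5 rad/s or velocity of joint clamp_bar below -1.5 rad/s).
It fails at once if the card is moved by more than 15 mm (distance of card_mid from where it was at the start of the episode above 0.015 m).
It fails at once if another thing is moved, tipped or picked up (more than 20 mm) (distance of any of glue_stick_mid, tape_roll_mid, pencil_tin_mid, craft_knife_mid, steel_ruler_mid, paint_jar_mid from where it was at the start of the episode above 0.02 m).
It also fails if it takes over 43 s, if anything falls off the work surface, if the arm or the gripper's body presses on something with over 40 N, if the wrist force passes 120 N, or if a joint passes its speed limit or range.

## Working session

There is one attempt and no reset: what is moved stays moved. The work goes in short steps, Python scripts to look and compute and a tool call to move; the robot and the scene stay as the last step left them, time stands still between calls to the robot, and variables do not carry over. Pictures are saved under pics/ and viewed, about 8 in all and at most 12, crops included, and the job is handed in when it is done.

Besides the shell and the picture viewer there is one more tool, called after "Request:" as name(argument=value, ...), one argument or row to a line, values as JSON. apply_moves: Moves the arm, as the interface text tells. Its arguments: {"type":"object","properties":{"increments":{"type":"array"}},"required":["increments"]}

```bash
mkdir -p pics; cat > h.py <<'E'
import numpy as np, cv2
from cell import readout, read_camera, env, nets
from scipy.spatial.transform import Rotation as Ro
def toworld(c,p): 
    R=cv2.Rodrigues(np.array(c["rvec"],float))[0]; return R.T@(np.array(p)-np.array(c["tvec"]).ravel())
def pix(c,P):
    f=240/np.tan(np.radians(c["vfov"])/2); R=cv2.Rodrigues(np.array(c["rvec"],float))[0]
    q=R@np.array(P,float)+np.array(c["tvec"]).ravel(); return f*q[:2]/q[2]+[c["cx"],c["cy"]]
E
python3 - <<'E'
from h import *
print(readout.state(), env.grip_point_offset)
for n in ["scene","side"]:
    c=read_camera(n); cv2.imwrite(f"pics/{n}0.png",c["img"][:,:,::-1])
    print(n,toworld(c,[0,0,0]).round())
    for t in ["cutter_base","head_center","lever_pad","bar_edge","card_mid","glue_stick_mid","tape_roll_mid","pencil_tin_mid","paint_jar_mid","craft_knife_mid","steel_ruler_mid"]:
        print(t,[(toworld(c,d["point"]).round().tolist(),round(d["confidence"],2)) for d in nets.mark_of(c,t)[:2]])
E
```

```text
{'t': 0.0, 'joints': array([-1.05595232e-01,  4.91544397e-01,  1.55948560e+00, -2.15865175e-05,
        1.09170761e+00, -1.05633618e-01]), 'qvel': array([ 0.00030821,  0.00022804,  0.00064326,  0.00035387,  0.00017399,
       -0.00082282]), 'tau': array([-9.52334158e-04, -6.12640929e+01, -2.58175153e+01,  6.92750537e-02,
        4.83079045e-02, -1.38641695e-05]), 'eef_pos': array([6.24735114e+02, 4.85414496e-02, 2.14058726e+02]), 'tcp_rot': array([-1.57193691e+00,  1.01682188e-04, -1.57074804e+00]), 'ft_force': array([0.43691061, 0.07185771, 0.62761939]), 'moment': array([-0.02137482,  0.03349787, -0.0260412 ]), 'opening': 1.0020436192362454} 18.8
scene [1307. -327.  752.]
cutter_base [([583.0, 60.0, -4.0], 0.67)]
head_center [([639.0, -12.0, 67.0], 0.98)]
lever_pad [([459.0, -280.0, 114.0], 0.84)]
bar_edge [([624.0, 58.0, 23.0], 0.89)]
card_mid [([593.0, 86.0, 29.0], 0.93)]
glue_stick_mid [([486.0, -187.0, 56.0], 0.62)]
tape_roll_mid [([521.0, -429.0, 21.0], 0.55), ([298.0, 316.0, 1.0], 0.49)]
pencil_tin_mid [([289.0, -416.0, 19.0], 0.75)]
paint_jar_mid [([297.0, 315.0, -2.0], 0.33)]
craft_knife_mid [([506.0, 343.0, 23.0], 0.7)]
steel_ruler_mid [([522.0, -434.0, 22.0], 0.69), ([592.0, 86.0, 27.0], 0.63)]
side [250. 713. 902.]
cutter_base []
head_center [([643.0, -8.0, 66.0], 0.93)]
lever_pad [([454.0, -281.0, 116.0], 0.9)]
bar_edge [([620.0, 65.0, 27.0], 0.88)]
card_mid [([590.0, 87.0, 23.0], 0.8)]
glue_stick_mid [([480.0, -186.0, 56.0], 0.8), ([290.0, -416.0, 18.0], 0.67)]
tape_roll_mid [([516.0, -438.0, 20.0], 0.9), ([453.0, -281.0, 120.0], 0.56)]
pencil_tin_mid [([289.0, -415.0, 21.0], 0.9)]
paint_jar_mid [([481.0, 421.0, 62.0], 0.82)]
craft_knife_mid [([500.0, 341.0, 23.0], 0.68)]
steel_ruler_mid [([296.0, 318.0, -2.0], 0.83)]
```

```bash
python3 -c "
import cv2,numpy as np
a=[cv2.imread(f'pics/{n}0.png') for n in('scene','side')]
print(a[0].shape)"
```

```text
(480, 640, 3)
```

View pics/scene0.png

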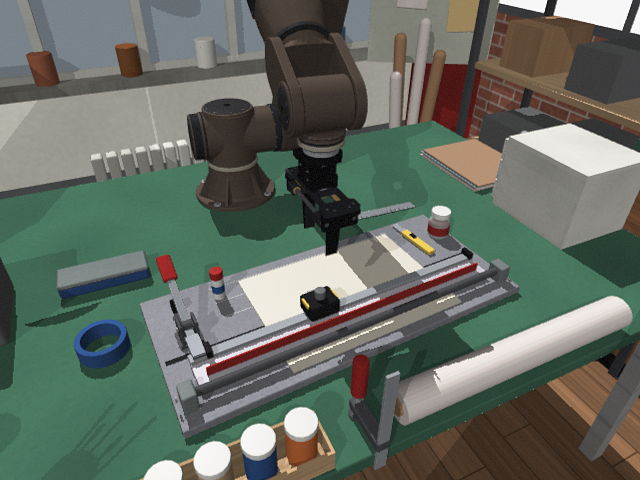

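View pics/side0.png

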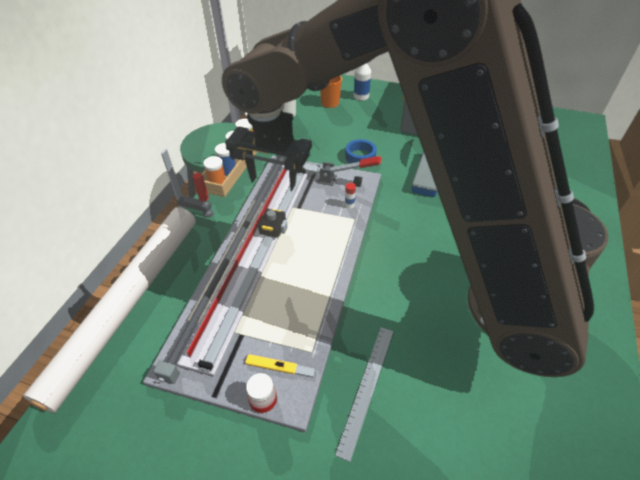

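Scene view: cutting head at (320,300), lever pad at (167,268), glue stick at (217,283) beside the lever. Side view: pad at (370,161), head at (272,222). The network points agree with both. Next I'll fit the base pose using the board corners as well.

```bash
cat >> h.py <<'E'
def ray(c,u,z):
    f=240/np.tan(np.radians(c["vfov"])/2); o=toworld(c,[0,0,0]); d=toworld(c,[(u[0]-c["cx"])/f,(u[1]-c["cy"])/f,1])-o
    return o+d*(z-o[2])/d[2]
E
python3 - <<'E'
from h import *
from scipy.optimize import least_squares
s=read_camera("scene"); d=read_camera("side")
obs=[((35,0),(624,58)),((35,0),(620,65)),((-150,-330),(459,-280)),((-150,-330),(454,-281))]
for c,u,b in [(s,(142,303),(-180,-400)),(s,(519,288),(180,400)),(d,(145,380),(180,400)),(d,(307,428),(-180,400)),(d,(381,172),(-180,-400))]:
    p=ray(c,u,20); print(b,p.round()); obs.append((b,p[:2]))
B=np.array([o[0] for o in obs],float);W=np.array([o[1] for o in obs],float)
T=lambda p,b:np.c_[np.cos(p[2])*b[:,0]-np.sin(p[2])*b[:,1],np.sin(p[2])*b[:,0]+np.cos(p[2])*b[:,1]]+p[:2]
r=least_squares(lambda p:np.r_[(T(p,B)-W).ravel(),  ((np.array([641,-10])-p[:2])@[np.cos(p[2]),np.sin(p[2])]-54)],[587,59,.05],loss="soft_l1",f_scale=4)
p=r.x;print(p);print((T(p,B)-W).round(1))
print("head base y",(np.array([641,-10])-p[:2])@[-np.sin(p[2]),np.cos(p[2])])
for n,b in dict(pre=(54,0),headnow=(54,-72),facestart=(54,-72+35),park=(54,-270),faceend=(54,-235),padtop=(-150,-330),paddown=(-165,-330)).items(): print(n,T(p,np.array([b],float)).round(1))
E
```

```text
(-180, -400) [ 438. -348.   20.]
(180, 400) [749. 457.  20.]
(180, 400) [738. 462.  20.]
(-180, 400) [381. 442.  20.]
(-180, -400) [ 432. -359.   20.]
[5.86681376e+02 5.55794324e+01 6.11045448e-02]
[[-2.4 -0.3]
 [ 1.6 -7.3]
 [-1.9 -3. ]
 [ 3.1 -2. ]
 [-6.2 -6.9]
 [-7.4  8.9]
 [ 3.5  4.1]
 [ 1.5  2. ]
 [-0.1  4.3]]
head base y -68.77409116750803
pre [[640.6  58.9]]
headnow [[645. -13.]]
facestart [[642.8  21.9]]
park [[ 657.1 -210.6]]
faceend [[ 654.9 -175.7]]
padtop [[ 457.1 -283. ]]
paddown [[ 442.1 -283.9]]
```

Request:
apply_moves(
  increments=[
    [[-3.2,0,0.8],[0,-3.5,0],0],
    [[-3.2,1,0.6],[0,0,0],0],
    [[0,3,0],[0,0,0],0],
    [[0,3,0],[0,0,0],0],
    [[0,0,0],[0,0,0],0],
  ],
)

```text
t: 1.92
eef_pos: [637.9, 66.3, 143.6]
tcp_rot: [-1.569, -0.0, -1.508]
ft_force: [-0.6, 0.3, 0.1]
opening: 0.533
```

Request:
apply_moves(
  increments=[
    [[0,2,0.2],[0,0,0],0],
    [[0,2,0],[0,0,0],0],
    [[0,2,0],[0,0,0],0],
    [[0,1.5,0],[0,0,0],0],
    [[0,0.5,0],[0,0,0],0],
  ],
)

```text
t: 2.55
eef_pos: [642.5, 65.8, 62.8]
tcp_rot: [-1.563, -0.001, -1.509]
ft_force: [0.0, 0.6, 0.3]
opening: 0.025
```

```bash
python3 - <<'E'
from h import *
c=read_camera("scene"); print(readout.state()["eef_pos"],readout.state()["opening"])
print([(toworld(c,x["point"]).round(1),x["confidence"]) for x in nets.mark_of(c,"head_center")])
im=c["img"][180:420,120:520,::-1]; cv2.imwrite("pics/a1.png",cv2.resize(im,None,fx=2,fy=2))
E
```

```text
[642.44609005  65.78561155  62.58121436] 0.010918324018965454
[(array([641. , -12.6,  65.1]), 0.95)]
```

View pics/a1.png

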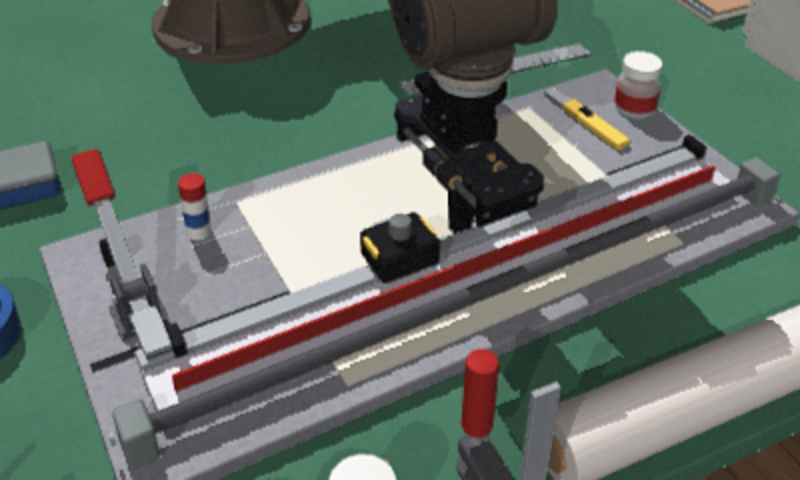

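Request:
apply_moves(
  increments=[
    [[2,0,-0.1],[0,0,0],0],
    [[1,0,0],[0,0,0],0],
    [[1.5,0,0],[0,0,0],0],
    [[2,0,0],[0,0,0],0],
    [[2,0,0],[0,0,0],0],
  ],
)

```text
t: 3.28
eef_pos: [647.4, -23.6, 64.8]
tcp_rot: [-1.561, 0.0, -1.508]
ft_force: [1.0, 2.4, -1.4]
opening: 0.006
```

Request:
apply_moves(
  increments=[
    [[2,0.2,-0.1],[0,0,0],0],
    [[2.2,0,0],[0,0,0],0],
    [[2.2,0.1,0],[0,0,0],0],
    [[2.2,0,0],[0,0,0],0],
    [[2,0,0],[0,0,0],0],
  ],
)

```text
t: 3.9
eef_pos: [653.6, -137.9, 62.1]
tcp_rot: [-1.56, 0.0, -1.509]
ft_force: [1.7, 2.9, 1.1]
opening: 0.003
```

Request:
apply_moves(
  increments=[
    [[1,0,0],[0,0,0],0],
    [[0.6,0,0],[0,0,0],0],
    [[0.4,0,0],[0,0,0],0],
    [[0.4,0,0],[0,0,0],0],
    [[0.4,0,0],[0,0,0],0],
  ],
)

```text
t: 4.53
eef_pos: [654.9, -161.9, 62.2]
tcp_rot: [-1.562, 0.009, -1.51]
ft_force: [1.1, 29.7, 7.2]
opening: 0.005
```

Request:
apply_moves(
  increments=[
    [[0.1,0,0],[0,0,0],0],
    [[0.1,0,0],[0,0,0],0],
    [[-0.2,0,0],[0,0,0],0],
    [[-1,0,0],[0,0,0],0],
    [[-1,0,0],[0,0,0],0],
  ],
)

```text
t: 5.15
eef_pos: [653.6, -139.8, 62.3]
tcp_rot: [-1.563, 0.009, -1.509]
ft_force: [-0.2, 0.8, 0.5]
opening: 0.005
```

```bash
python3 - <<'E'
from h import *
print(readout.state()["eef_pos"],readout.state()["ft_force"])
for n in("scene","side"):
  c=read_camera(n)
  for t in("head_center","lever_pad","glue_stick_mid"): print(n,t,[(toworld(c,x["point"]).round(1),x["confidence"]) for x in nets.mark_of(c,t)[:1]])
  if n=="scene": cv2.imwrite("pics/a2.png",cv2.resize(c["img"][200:440,100:420,::-1],None,fx=2.5,fy=2.5))
E
```

```text
[ 653.57337962 -139.80580997   62.3380953 ] [-0.15229665  0.838455    0.51493751]
scene head_center [(array([ 654.9, -211.4,   63.6]), 0.63)]
scene lever_pad [(array([ 460.2, -281.9,  114.5]), 0.9)]
scene glue_stick_mid [(array([ 481.4, -185.4,   56.9]), 0.91)]
side head_center [(array([ 657.1, -209.5,   63.6]), 0.49)]
side lever_pad [(array([ 452.8, -276.5,  119. ]), 0.56)]
side glue_stick_mid [(array([ 484.8, -182.6,   58. ]), 0.77)]
```

View pics/a2.png

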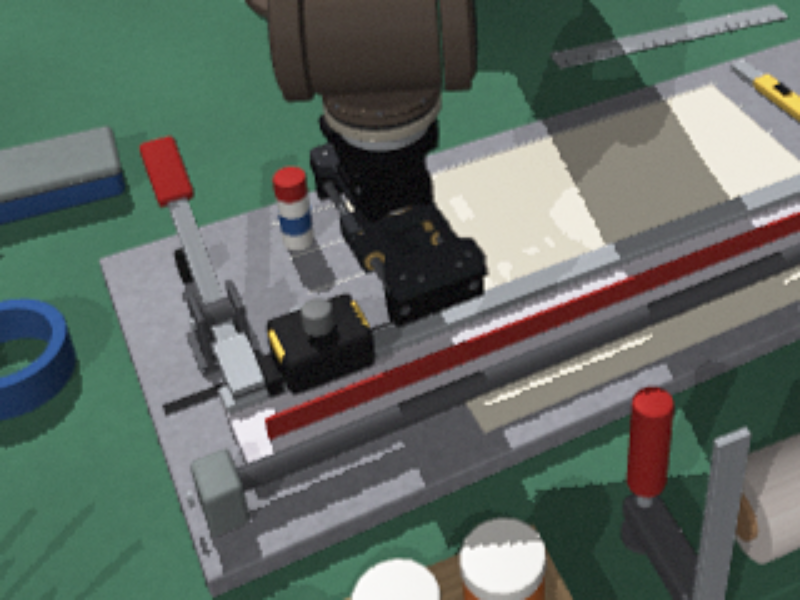

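Request:
apply_moves(
  increments=[
    [[-0.3,-4,0],[0,0,0],0],
    [[0,-4.5,0],[0,0,0],0],
    [[0,-4.5,0],[0,0,0],0],
    [[2.5,0,-4],[0,0,0],0],
    [[2.5,0,-4],[0,0,0],0],
  ],
)

```text
t: 6.18
eef_pos: [575.5, -194.4, 194.6]
tcp_rot: [-1.563, 0.008, -1.507]
ft_force: [-0.6, 0.2, 0.0]
opening: 0.004
```

Request:
apply_moves(
  increments=[
    [[2.5,0,-4],[0,0,0],0],
    [[2.5,0,-4],[0,0,0],0],
    [[2,0,-3],[0,0,0],0],
    [[0,0,0],[0,0,0],0],
    [[0,0,0],[0,0,0],0],
  ],
)

```text
t: 6.8
eef_pos: [465.0, -275.5, 194.3]
tcp_rot: [-1.561, 0.007, -1.511]
ft_force: [1.1, 0.1, -0.0]
opening: 0.002
```

Request:
apply_moves(
  increments=[
    [[0.5,1,-0.9],[0,0,0],0],
    [[0,1.5,0],[0,0,0],0],
    [[0,1.5,0],[0,0,0],0],
    [[0,0.5,0],[0,0,0],0],
    [[0,0,0],[0,0,0],0],
  ],
)

```text
t: 7.42
eef_pos: [457.5, -279.1, 144.5]
tcp_rot: [-1.563, 0.009, -1.508]
ft_force: [0.5, -0.1, 1.2]
opening: 0.005
```

```bash
python3 - <<'E'
from h import *
print(readout.state()["eef_pos"],readout.state()["ft_force"])
o=[]
for n in("scene","side"):
  c=read_camera(n)
  for t in("lever_pad","head_center"): print(n,t,[(toworld(c,x["point"]).round(1),x["confidence"]) for x in nets.mark_of(c,t)[:1]])
  u=pix(c,[456,-281,118]).astype(int); x=max(0,u[0]-60);y=max(0,u[1]-70)
  o.append(cv2.resize(c["img"][y:y+120,x:x+120,::-1],(400,400),interpolation=cv2.INTER_CUBIC))
cv2.imwrite("pics/a3.png",np.hstack(o))
E
```

```text
[ 457.47923666 -279.10462922  144.49581897] [ 0.49699297 -0.05749061  1.23182034]
scene lever_pad [(array([ 458.3, -282.4,  117.4]), 0.79)]
scene head_center [(array([ 653.5, -214.8,   66.9]), 0.57)]
side lever_pad [(array([ 456.3, -278.3,  115.6]), 0.76)]
side head_center [(array([ 654.8, -209.7,   69.9]), 0.73)]
```

View pics/a3.png

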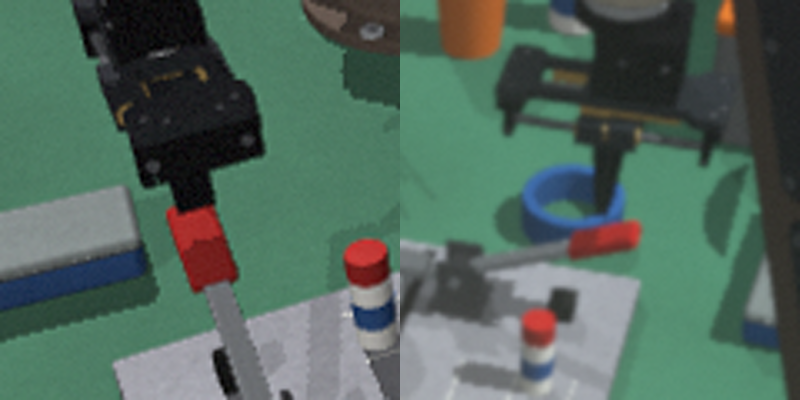

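Request:
apply_moves(
  increments=[
    [[0.1,1,0],[0,0,0],0],
    [[0,0.6,0],[0,0,0],0],
    [[0,0.4,0],[0,0,0],0],
    [[0,0.4,0],[0,0,0],0],
    [[0,0.4,-0.1],[0,0,0],0],
  ],
)

```text
t: 8.35
eef_pos: [457.0, -280.7, 116.3]
tcp_rot: [-1.561, 0.006, -1.508]
ft_force: [-1.1, 1.1, 7.7]
opening: 0.007
```

Request:
apply_moves(
  increments=[
    [[0,0.5,-0.1],[0,0,0],0],
    [[0,0.5,-0.1],[0,0,0],0],
    [[0,0.5,-0.1],[0,0,0],0],
    [[0,0.5,-0.1],[0,0,0],0],
    [[0,0.5,-0.1],[0,0,0],0],
  ],
)

```text
t: 8.98
eef_pos: [452.0, -281.4, 93.2]
tcp_rot: [-1.559, 0.004, -1.508]
ft_force: [-2.9, 0.9, 9.6]
opening: 0.008
```

Request:
apply_moves(
  increments=[
    [[0,0.5,-0.1],[0,0,0],0],
    [[0,0.5,-0.1],[0,0,0],0],
    [[0,0.5,-0.1],[0,0,0],0],
    [[0,0.5,-0.1],[0,0,0],0],
    [[0,0.5,-0.1],[0,0,0],0],
  ],
)

```text
t: 9.6
eef_pos: [447.2, -281.8, 70.1]
tcp_rot: [-1.557, 0.002, -1.508]
ft_force: [0.8, 2.4, 8.5]
opening: 0.003
```

Request:
apply_moves(
  increments=[
    [[0,0.4,-0.1],[0,0,0],0],
    [[0,0.4,-0.1],[0,0,0],0],
    [[0,0.3,0],[0,0,0],0],
    [[0,0.3,0],[0,0,0],0],
    [[0,0.3,0],[0,0,0],0],
  ],
)

```text
t: 10.22
eef_pos: [446.5, -282.0, 56.5]
tcp_rot: [-1.553, -0.001, -1.507]
ft_force: [-12.4, 6.0, 51.9]
opening: 0.006
```

Request:
apply_moves(
  increments=[
    [[0,0.2,0],[0,0,0],0],
    [[0,0.2,0],[0,0,0],0],
    [[0,0.2,0],[0,0,0],0],
    [[0,0.2,0],[0,0,0],0],
    [[0,0.2,0],[0,0,0],0],
  ],
)

```text
t: 10.85
eef_pos: [446.4, -282.0, 57.1]
tcp_rot: [-1.549, -0.006, -1.507]
ft_force: [-8.2, 4.7, 31.3]
opening: 0.006
```

```bash
python3 - <<'E'
from h import *
o=[]
for n in("scene","side"):
  c=read_camera(n); s=readout.state()
  print(s["t"],s["eef_pos"],s["ft_force"])
  for t in("lever_pad","head_center","bar_edge","card_mid","glue_stick_mid"): print(n,t,[(toworld(c,x["point"]).round(1),x["confidence"]) for x in nets.mark_of(c,t)[:1]])
  x,y=(100,200) if n=="scene" else (160,110)
  o.append(cv2.resize(c["img"][y:y+240,x:x+240,::-1],(400,400),interpolation=cv2.INTER_CUBIC))
cv2.imwrite("pics/a4.png",np.hstack(o))
E
```

```text
10.9 [ 446.38675133 -281.94274039   57.03956884] [-7.66209847  4.94179605 30.88329666]
scene lever_pad [(array([ 444. , -278.2,   51.4]), 0.69)]
scene head_center [(array([ 659.2, -212.2,   80.5]), 0.65)]
scene bar_edge [(array([621.6,  59.3,  47. ]), 0.71)]
scene card_mid [(array([591.9,  85.1,  25.5]), 0.83)]
scene glue_stick_mid [(array([ 480.7, -187. ,   59.5]), 0.58)]
11.2 [ 446.3815297  -281.93238576   57.03071132] [-7.52345971  4.27011337 30.45315063]
side lever_pad [(array([ 438.2, -279.3,   57.2]), 0.73)]
side head_center [(array([ 660.8, -207.8,   84.5]), 0.76)]
side bar_edge [(array([616.6,  64.2,  47.4]), 0.7)]
side card_mid [(array([589.2,  87.3,  22.7]), 0.92)]
side glue_stick_mid [(array([ 485.2, -182.3,   56.2]), 0.66)]
```

View pics/a4.png

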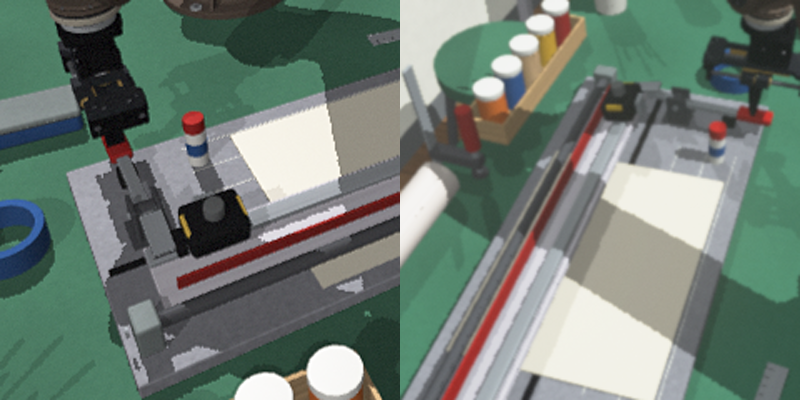

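The lever is down on its stop with a steady force of about 31 N. The bar edge is up from about 25 to 47 mm, and the head is still parked with the card in place.

```bash
python3 -c "
from h import *
env.job_done(); s=readout.state(); print(s['t'],s['eef_pos'],s['ft_force'])"
```

```text
the job is handed in; nothing more can be done
the job is handed in; nothing more can be done
```

I parked the cutting head against its end stop, then pressed the lift lever's red pad slowly down to its stop. I handed the job in at about 11 s with the fingers still holding it down. No verdict was reported, and the state could not be read after hand-in.

Last checks before handing in:
- **Lever:** the fingertips were steady at z 57 mm, the height given for the pad fully down, pressing with about 31 N. The force peaked at about 52 N as the lever met its stop.
- **Clamp bar:** the networks put its front edge at about 47 mm, up from 23–27 mm before. That is slightly more than the roughly 19 mm rise I expected for 0.20 rad, but within their error. I could not read the joint angles directly.
- **Cutting head:** the end stop took about 30 N of push when the head reached it. The head was still parked in the last pictures.
- **Card and glue stick:** both were where they started, within about 4 mm. In the last pictures the tape roll, tin and ruler also showed no change, as far as they were in view. I did not check the knife and jar again after the lift.

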